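Strip the regulator's parts off its housing

TASK

The bonnet is off the brown regulator and its inner parts stand stacked on the open housing. Take the stack apart from the top down and set each part down upright, not dropped, in the middle of its own place: the brass spring button in the upturned jam-jar lid, the small white bearing sleeve on the black silicone pad, the steel piston in the round steel magnetic dish, and the large yellowed bearing sleeve, which is worn out, in the red reject tray. Let go of each and leave them all standing there.

Things in the scene. Friction and masses are not known exactly. Their poses are not given: they have to be found in the camera images.
- button_c (a point): Brass spring button, the top part of the stack: round, 24 mm across for its lower 22 mm, then tapering to 12 mm; 28 mm high, about 70 g. It stands on the small white sleeve. Stands upright on its flat underside. The point is its centre, half-way up; z along its axis, upward. 
- upper_sleeve_c (a point): Small white plastic bearing sleeve, second from the top: plain tube, outside 38 mm, bore 16 mm, 32 mm high, about 35 g. It stands on the piston, which sticks out 7 mm all round it, so the fingertips must stay above the piston's top. Stands upright on its flat underside. The point is its centre, half-way up; z along its axis, upward. 
- piston_c (a point): Bright steel piston with two thin black seal rings round it, third from the top: solid round disc 52 mm across, 28 mm high, about 280 g. It stands on the large sleeve, which sticks out 7 mm all round it. Stands upright on its flat underside. The point is its centre, half-way up; z along its axis, upward. 
- worn_sleeve_c (a point): Large yellowed bearing sleeve with a brown wear band round its middle, the bottom of the stack: plain tube, outside 66 mm, bore 38 mm, 34 mm high, about 90 g. It stands on the housing's round seat. Stands upright on its flat underside. The point is its centre, half-way up; z along its axis, upward. 
- housing: Brown plastic regulator housing with bonnet off, fixed to the bench: 90 mm square, a black setting dial on its front (-x) face and pipe ports to 65 mm either side along y; no part of it is higher than its round seat (74 mm across) in the middle of the top, 45 mm above the bench, on which the stack stands (whole stack top 167 mm above the bench). Nothing of it needs operating. Origin: centre of the underside, on the bench.
- jar_lid: Upturned jam-jar twist cap used as a small-parts dish, fixed: green rim, white inside, 74 mm across outside, 70 mm inside, floor 2 mm above the bench, rim 11 mm above the bench. Place of the brass button. Origin: centre of the underside, on the bench.
- pad: Black silicone pad, fixed: 120 x 120 mm, top 5 mm above the bench, flat, finely lined. Place of the small white sleeve. Origin: centre of the underside, on the bench.
- dish: Shallow round stainless magnetic parts dish, fixed: 124 mm across the rim, flat floor about 100 mm across and 3 mm above the bench, rim 12 mm above the bench (its pull on steel is not felt). Place of the steel piston. Origin: centre of the underside, on the bench.
- tray: Red square plastic reject tray, fixed: 120 x 120 mm outside, 114 mm inside, floor 3 mm above the bench, walls 13 mm high. Place of the worn large sleeve. Origin: centre of the underside, on the bench.
There are look-alikes about, which are no part of the job. Leave any purple look-alike of the part that bears button_c alone.

How it is judged:
By the outcome, as a careful person would: the job done as asked, in the order asked, and still so for the second after the job is handed in, with the robot touching nothing.
It also fails if it takes over 128 s, if anything falls off the work surface, if the arm or the gripper's body presses on something with over 40 N, if the wrist force passes 120 N, or if a joint passes its speed limit or range.

ROBOT

A 6-joint arm with a two-finger parallel gripper is mounted at the origin on the work surface. World frame = base frame: x ahead of the robot, y to its left, z up, the work surface at z = 0. Lengths are in m, angles in rad, forces in N, time in s.
With the tool pointing down it reaches from about 0.3 to 0.875 m from the base axis. Payload 6.4 kg.
Tool frame: the origin (TCP) lies midway between the tips of the shut fingers; the grasp point (between the pads) lies 19 mm behind it (ctrl.pinch_z is the distance from the TCP to the grasp point, in m); z points along the fingers, y is the line along which they close (so a half turn about z gives the same grasp; the last joint's range is limited). The gripper opens to 85 mm and grips with 20 to 120 N. Pads are 22 mm wide; open, the fingers measure 114 mm over their backs; the gripper's body (76 mm by 85 mm) begins 54 mm behind the grasp point. The pads swing forward as they close: fully open they stand 13 mm farther back than shut.
Start: joints at [-1.462, 0.181, 1.607, -0, 1.354, -0.206], TCP at [0.178, -0.547, 0.231] pointing down, gripper open.
Joint ranges: [-2.99, 2.99], [-0.89, 2.07], [0.3, 2.58], [-1.14, 4.28], [0, 2.63], [-3.12, 3.12]. Speed limits (rad/s): [2.57, 2.57, 3.01, 3.14, 3.14, 3.14].

INTERFACE

Orientations are given as a unit quaternion [w, x, y, z].
In Python, from bench import ctrl gives the robot as it stands.
- The arm moves only by the tool apply_moves, never from a script. Its argument "moves" is a list of rows, each an object with "jaw": the opening, from 0 (shut) to 1 (fully open); "offset": the shift along the tool's x, y, z in mm, a list of three; "rot": the turn, a rotation vector about the tool's x, y, z in degrees, a list of three. In form: [{"jaw": jaw, "offset": [dx, dy, dz], "rot": [ax, ay, az]}, ...]. A call has exactly 5 rows; each row shifts and turns the commanded pose from where the row before left it, along the tool's axes as they then stand; what a row does not reach is not made up. A row lasts 1/8 s, in which the tool goes at most 62.5 mm and 10.7 degrees, less where a joint would pass 70% of its speed; a pose out of reach is approached as far as the arm can. A call is refused whole if a number of a shift passes 62.5 or a number of a turn 10.7, either way. A call with a gripper value outside its range is refused whole. The fingers move at their own pace and stop on an object; the grip force is fixed at half the most. Time passes only in rows, so rows that do not move let the fingers close, or fill a call up. It gives the time, the measured TCP pose, the force, the opening and the grip force at its end, in the units of the state.
- ctrl.get_obs(): the state, without advancing time (a new reading comes with each control period).
- ctrl.camera(name): name is "scene" or "top"; returns (picture, depth): 384x512x3 uint8, red, green, blue; 384x512 float32, m along the optical axis (not along the pixel's ray), 0 where there is no reading.
- ctrl.camera_params(name): a dict with "K" (3x3 intrinsics, pixels), "cam_to_world" (4x4, takes a point from camera to world coordinates). Camera axes: x right, y down, z forward; pixel columns grow to the right and rows downward; lengths in m; the calibration is good to about 2 mm. A picture is of the moment at which its call begins. camera_params takes no time and is no camera call.
- ctrl.hand_in(): hands the job in; it is judged then, once.
Trained networks look in the newest picture that a camera, given by its name, has taken for a name from the list of things; names that differ only in an ending like _2 or _b are one class to them, and where a whole thing is asked for, a point or a joint stands for the part that bears it (a point fixed in the world has none). Each returns a list of dicts, best first, with "score" (0 to 1); they miss things now and then, are a little off and sometimes report something else, mostly with a low value. They report only what shows in the picture. A call takes as long as a camera call. They do not tell look-alikes from the thing itself.
- ctrl.outline_of(camera, target): "region" (384x512 bool, what is visible of it) and "position" ([column, row] in pixels, amid what is visible of it).
The state is a dict: "time_s": time; "q": joint angles; "dq": joint speeds; "joint_efforts": joint torques, N m; "eef_pos": TCP position; "eef_rot": TCP orientation; "wrist_force": force on the tool from outside, world axes, zero at the start; "torque": the same for the moment, N m; "opening": opening from 0.0 (shut) to 1.0 (fully open); "grasp_force": force on a finger pad.
Only numpy, scipy, OpenCV 4.12 (cv2) and the standard library are available. Lean on these libraries where they do the work, as an engineer would, in place of code of your own. Each camera call takes 0.05 s, during which the arm holds its last target. There are 200 camera calls.

## Working session

There is one attempt and no reset: what is moved stays moved. The work goes in short steps, Python scripts to look and compute and a tool call to move; the robot and the scene stay as the last step left them, time stands still between calls to the robot, and variables do not carry over. Pictures are saved under pics/ and viewed, at most 14 in all, crops included, and the job is handed in when it is done.

Besides the shell and the picture viewer there is one more tool, called after "Request:" as name(argument=value, ...), one argument or row to a line, values as JSON. apply_moves: Moves the arm, as the interface text tells. Its arguments: {"type":"object","properties":{"moves":{"type":"array"}},"required":["moves"]}

```bash
mkdir -p pics; ls
cat > h.py <<'E'
import numpy as np, cv2
from bench import ctrl
def shot(cam,fn=None):
    im,d=ctrl.camera(cam)
    if fn: cv2.imwrite('pics/'+fn,im[:,:,::-1])
    return im,d
def cloud(cam,d):
    p=ctrl.camera_params(cam);K=np.array(p['K']);T=np.array(p['cam_to_world'])
    v,u=np.mgrid[:d.shape[0],:d.shape[1]]
    c=np.stack([(u-K[0,2])/K[0,0]*d,(v-K[1,2])/K[1,1]*d,d],-1)
    return c@T[:3,:3].T+T[:3,3]
def st():
    o=ctrl.get_obs();print('t',round(o['time_s'],2),np.round(o['eef_pos'],4),np.round(o['eef_rot'],4),'q',np.round(o['q'],3),'F',np.round(o['wrist_force'],1),'op',round(o['opening'],3),'g',np.round(o['grasp_force'],1));return o
E
python3 - <<'E'
from h import *
np.set_printoptions(suppress=True)
st();ims=[]
for c in ['scene','top']:
    im,d=shot(c,c+'0.png');P=cloud(c,d)
    p=ctrl.camera_params(c);print(c,np.round(p['cam_to_world'],3).tolist(),np.round(p['K'][0],0))
    for t in ['button_c','upper_sleeve_c','piston_c','worn_sleeve_c','housing','jar_lid','pad','dish','tray']:
        for r in ctrl.outline_of(c,t)[:3]:
            m=r['region']&(d>0)
            if r['score']<.2 or m.sum()<5: continue
            q=P[m];print(t,round(r['score'],2),np.round(r['position']),m.sum(),'med',np.round(np.median(q,0),3),'lo',np.round(np.percentile(q,3,axis=0),3),'hi',np.round(np.percentile(q,97,axis=0),3))
E
```

```text
pics
t 0.0 [ 0.178  -0.5462  0.2304] [-0.0009  0.9876  0.1568  0.    ] q [-1.462  0.182  1.608 -0.     1.354 -0.206] F [0.1 0.3 0.2] op 0.999 g 0.0
scene [[0.842, 0.363, -0.4, 0.866], [0.54, -0.574, 0.616, -0.523], [-0.006, -0.735, -0.679, 0.683], [0.0, 0.0, 0.0, 1.0]] [374.   0. 251.]
button_c 0.63 [183. 333.] 162 med [ 0.571 -0.318  0.023] lo [ 0.559 -0.327  0.006] hi [ 0.577 -0.307  0.028]
button_c 0.49 [125. 271.] 277 med [ 0.477 -0.321  0.158] lo [ 0.336 -0.331 -0.001] hi [ 0.483 -0.244  0.168]
button_c 0.42 [223. 213.] 1387 med [ 0.45  -0.006  0.003] lo [ 0.398 -0.061  0.   ] hi [0.504 0.047 0.012]
upper_sleeve_c 0.66 [132. 281.] 366 med [ 0.483 -0.325  0.131] lo [ 0.461 -0.336  0.108] hi [ 0.489 -0.302  0.14 ]
piston_c 0.88 [135. 295.] 405 med [ 0.487 -0.327  0.101] lo [ 0.455 -0.341  0.082] hi [ 0.494 -0.294  0.108]
worn_sleeve_c 0.87 [139. 302.] 609 med [ 0.494 -0.331  0.074] lo [ 0.458 -0.349  0.048] hi [ 0.503 -0.291  0.08 ]
worn_sleeve_c 0.21 [132. 280.] 340 med [ 0.484 -0.326  0.13 ] lo [ 0.465 -0.336  0.11 ] hi [ 0.49  -0.304  0.14 ]
housing 0.84 [143. 318.] 1787 med [ 
[... 1208 characters left out ...]
 [ 0.47  -0.313  0.162] lo [ 0.46  -0.328  0.145] hi [ 0.481 -0.306  0.168]
worn_sleeve_c 0.8 [381. 231.] 246 med [ 0.48  -0.291  0.077] lo [ 0.442 -0.326  0.047] hi [ 0.501 -0.283  0.083]
housing 0.97 [372. 238.] 978 med [ 0.461 -0.285  0.038] lo [ 0.416 -0.36   0.   ] hi [ 0.515 -0.253  0.05 ]
jar_lid 0.67 [141. 239.] 725 med [0.437 0.292 0.003] lo [ 0.403  0.259 -0.001] hi [0.471 0.324 0.012]
dish 0.9 [262. 242.] 1917 med [ 0.451 -0.007  0.004] lo [ 0.396 -0.061 -0.   ] hi [0.506 0.046 0.013]
tray 0.69 [261. 240.] 1884 med [ 0.451 -0.008  0.004] lo [ 0.4   -0.062 -0.   ] hi [0.504 0.048 0.013]
tray 0.67 [205. 163.] 2157 med [0.642 0.137 0.004] lo [0.584 0.079 0.   ] hi [0.699 0.193 0.014]
```

View pics/scene0.png

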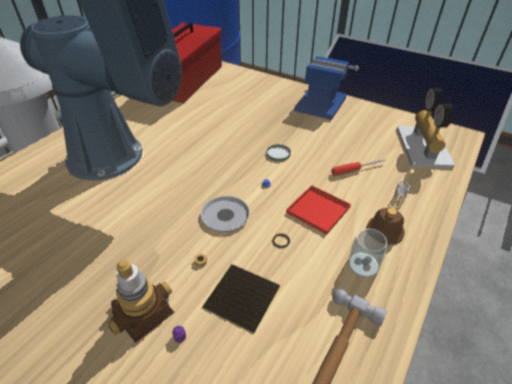

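View pics/top0.png

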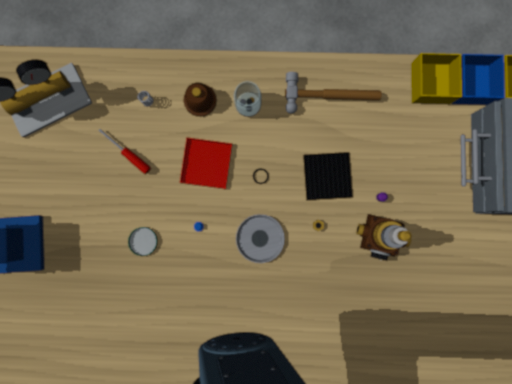

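Candidates for the button: a brass-topped part on the stack at scene (125,266) / top (403,236); a purple one at scene (180,333) / top (382,197), the look-alike; and a small brass ring at scene (200,260) / top (319,225). I choose the one on the stack. Next I'll check it in a crop and fit the axes.

```bash
cat >> h.py <<'E'
from scipy.optimize import least_squares
def fitc(Q,r):
    f=lambda c:np.hypot(Q[:,0]-c[0],Q[:,1]-c[1])-r
    s=least_squares(f,Q[:,:2].mean(0),loss='soft_l1',f_scale=.001);return s.x,np.median(abs(s.fun))
def axis(P,xy,z0,z1,r):
    m=(np.hypot(P[...,0]-xy[0],P[...,1]-xy[1])<r+.012)&(P[...,2]>z0)&(P[...,2]<z1)
    Q=P[m]
    return (len(Q),)+fitc(Q,r) if len(Q)>8 else None
E
python3 - <<'E'
from h import *
np.set_printoptions(suppress=True,precision=4)
for c in ['scene','top']:
    im,d=shot(c);P=cloud(c,d)
    for n,a,b,r in [('button',.143,.158,.012),('sleeve',.112,.135,.019),('piston',.084,.104,.026),('worn',.05,.075,.033)]:
        print(c,n,axis(P,(.472,-.311),a,b,r))
    m=(np.hypot(P[...,0]-.472,P[...,1]+.312)<.02)&(P[...,2]>.16);print('top z',np.percentile(P[m][:,2],[50,90]),P[m].mean(0))
    for n,xy in [('jar_lid',(.437,.292)),('dish',(.45,-.006)),('pad',(.62,-.184)),('tray',(.642,.135))]:
        for r in ctrl.outline_of(c,n):
            mm=r['region']&(d>0);q=P[mm]
            if mm.sum()<50 or np.hypot(*(np.median(q,0)[:2]-xy))>.05: continue
            q=q[(q[:,2]>-.0)&(q[:,2]<.02)]
            (cx,cy),s,a=cv2.minAreaRect((q[:,:2]*1000).astype(np.float32));(ex,ey),er=cv2.minEnclosingCircle((q[:,:2]*1000).astype(np.float32))
            print(c,n,'rect',round(cx),round(cy),np.round(s),round(a),'circ',round(ex),round(ey),round(er));break
    if c=='scene': cv2.imwrite('pics/crop.png',cv2.resize(im[250:350,75:225,::-1],None,fx=4,fy=4,interpolation=cv2.INTER_CUBIC))
E
```

```text
scene button (81, array([ 0.4705, -0.3188]), np.float64(0.0004897604061689133))
scene sleeve (178, array([ 0.4702, -0.317 ]), np.float64(0.00043987436045832967))
scene piston (206, array([ 0.4681, -0.3153]), np.float64(0.00041335775859280624))
scene worn (270, array([ 0.4702, -0.3163]), np.float64(0.0003926986350195061))
top z [0.1636 0.1669] [ 0.4735 -0.3207  0.1637]
scene jar_lid rect 438 289 [70. 78.] 35 circ 438 295 44
scene dish rect 453 -8 [121. 122.] 3 circ 453 -8 62
scene pad rect 618 -179 [120. 122.] 4 circ 617 -180 83
scene tray rect 640 141 [136. 128.] 84 circ 644 141 89
top button (26, array([ 0.4707, -0.3184]), np.float64(0.00022140825938283572))
top sleeve (57, array([ 0.4699, -0.3165]), np.float64(0.00031318135208372247))
top piston (78, array([ 0.468 , -0.3147]), np.float64(0.0003770487874618887))
top worn (86, array([ 0.4701, -0.3158]), np.float64(0.0002824835575629507))
top z [0.1634 0.1675] [ 0.4702 -0.3165  0.164 ]
top jar_lid rect 438 291 [71. 73.] 29 circ 438 291 38
top dish rect 450 -8 [122. 123.] 2 circ 452 -8 63
top pad rect 616 -178 [120. 120.] 6 circ 617 -178 80
top tray rect 644 139 [125. 126.] 84 circ 641 137 82
```

View pics/crop.png

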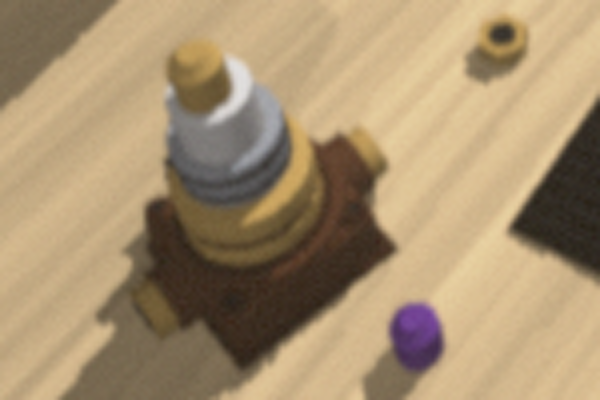

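Request:
apply_moves(
  moves=[
    {"jaw": 1, "offset": [0, 0, 0], "rot": [0, 0, 9]},
    {"jaw": 1, "offset": [0, 0, 0], "rot": [0, 0, 9]},
    {"jaw": 1, "offset": [0, 0, 0], "rot": [0, 0, 0]},
    {"jaw": 1, "offset": [50, -40, 0], "rot": [0, 0, 0]},
    {"jaw": 1, "offset": [50, -40, 0], "rot": [0, 0, 0]},
  ],
)

```text
time_s: 2.12
eef_pos: [0.2761, -0.468, 0.2312]
eef_rot: [0.0, 1.0, 0.001, 0.0]
wrist_force: [0.7, -0.9, 0.5]
opening: 0.999
grasp_force: 0.0
```

The crop shows the brass button on the white sleeve, the piston with black rings and the yellow sleeve. The purple look-alike and the brass ring stand apart from the stack.

Request:
apply_moves(
  moves=[
    {"jaw": 1, "offset": [48.5, -37.5, 0], "rot": [0, 0, 0]},
    {"jaw": 1, "offset": [48.5, -37.5, 0], "rot": [0, 0, 0]},
    {"jaw": 1, "offset": [48.5, -37.5, 0], "rot": [0, 0, 0]},
    {"jaw": 1, "offset": [49, -37, 0], "rot": [0, 0, 0]},
    {"jaw": 1, "offset": [0, 0, 0], "rot": [0, 0, 0]},
  ],
)

```text
time_s: 2.75
eef_pos: [0.4729, -0.3158, 0.2313]
eef_rot: [-0.0, 1.0, 0.005, 0.0]
wrist_force: [-1.3, -0.3, 0.4]
opening: 0.999
grasp_force: 0.0
```

Request:
apply_moves(
  moves=[
    {"jaw": 1, "offset": [0, 0, 30], "rot": [0, 0, 0]},
    {"jaw": 1, "offset": [0, 0, 30], "rot": [0, 0, 0]},
    {"jaw": 1, "offset": [0, 0, 15], "rot": [0, 0, 0]},
    {"jaw": 1, "offset": [0, 0, 0], "rot": [0, 0, 0]},
    {"jaw": 1, "offset": [0, 0, 0], "rot": [0, 0, 0]},
  ],
)

```text
time_s: 3.38
eef_pos: [0.4704, -0.3199, 0.1575]
eef_rot: [0.001, 1.0, 0.0, 0.001]
wrist_force: [0.1, -0.8, -0.1]
opening: 1.001
grasp_force: 0.0
```

Request:
apply_moves(
  moves=[
    {"jaw": 1, "offset": [0, -1, 8], "rot": [0, 0, 0]},
    {"jaw": 1, "offset": [0, 0, 8], "rot": [0, 0, 0]},
    {"jaw": 1, "offset": [0, 0, 0], "rot": [0, 0, 0]},
    {"jaw": 0.6, "offset": [0, 0, 0], "rot": [0, 0, 0]},
    {"jaw": 0.45, "offset": [0, 0, 0], "rot": [0, 0, 0]},
  ],
)

```text
time_s: 4.0
eef_pos: [0.4701, -0.3181, 0.1405]
eef_rot: [0.0, 1.0, 0.0, 0.0]
wrist_force: [1.0, 0.8, 0.8]
opening: 0.6
grasp_force: 0.0
```

Run:
```python
from h import *
o=st(); im,d=shot('scene');P=cloud('scene',d)
print(axis(P,(.472,-.311),.112,.135,.019))
cv2.imwrite('pics/g1.png',cv2.resize(im[180:330,50:250,::-1],None,fx=4,fy=4,interpolation=cv2.INTER_CUBIC))
```

```text
t 4.0 [ 0.4701 -0.3181  0.1405] [1.e-04 1.e+00 3.e-04 1.e-04] q [-0.804  0.262  1.705 -0.     1.175  0.766] F [1.  0.8 0.8] op 0.6 g 0.0
(179, array([ 0.4699772, -0.3170232]), np.float64(0.00037661644369271427))
```

View pics/g1.png

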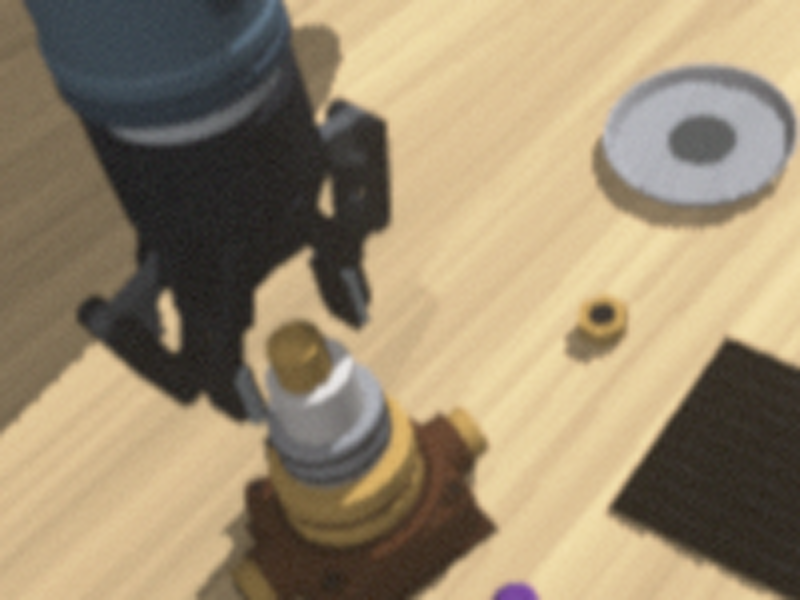

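Fingers straddle the button at crop (300,355), with the tips just above the sleeve's top. Closing.

Request:
apply_moves(
  moves=[
    {"jaw": 0.35, "offset": [0, 0, -1], "rot": [0, 0, 0]},
    {"jaw": 0, "offset": [0, 0, 0], "rot": [0, 0, 0]},
    {"jaw": 0, "offset": [0, 0, 0], "rot": [0, 0, 0]},
    {"jaw": 0, "offset": [0, 0, 0], "rot": [0, 0, 0]},
    {"jaw": 0, "offset": [0, 0, 0], "rot": [0, 0, 0]},
  ],
)

```text
time_s: 4.68
eef_pos: [0.4703, -0.3183, 0.1419]
eef_rot: [0.0, 1.0, 0.0, 0.0]
wrist_force: [-0.4, 0.4, 5.3]
opening: 0.256
grasp_force: 59.2
```

Request:
apply_moves(
  moves=[
    {"jaw": 0, "offset": [0, 0, -5], "rot": [0, 0, 0]},
    {"jaw": 0, "offset": [0, 0, -20], "rot": [0, 0, 0]},
    {"jaw": 0, "offset": [0, 0, -20], "rot": [0, 0, 0]},
    {"jaw": 0, "offset": [0, 0, 0], "rot": [0, 0, 0]},
    {"jaw": 0, "offset": [0, 0, 0], "rot": [0, 0, 0]},
  ],
)

```text
time_s: 5.3
eef_pos: [0.4695, -0.3175, 0.1852]
eef_rot: [-0.001, 1.0, 0.0, -0.001]
wrist_force: [0.1, 0.1, -0.6]
opening: 0.258
grasp_force: 58.7
```

Run:
```python
from h import *
o=st()
for c in ['scene','top']:
    im,d=shot(c);P=cloud(c,d);x,y,z=P[...,0],P[...,1],P[...,2]
    print(axis(P,(.472,-.311),.112,.135,.019))
    if c=='scene':cv2.imwrite('pics/g2.png',cv2.resize(im[150:300,50:250,::-1],None,fx=4,fy=4,interpolation=cv2.INTER_CUBIC))
```

```text
t 5.3 [ 0.4695 -0.3175  0.1852] [-6.e-04  1.e+00  3.e-04 -6.e-04] q [-0.804  0.209  1.671 -0.     1.263  0.766] F [ 0.1  0.1 -0.6] op 0.258 g 58.7
(230, array([ 0.47041192, -0.31735115]), np.float64(0.0006776070121091646))
(54, array([ 0.4698201 , -0.31656534]), np.float64(0.000325933162754961))
```

View pics/g2.png

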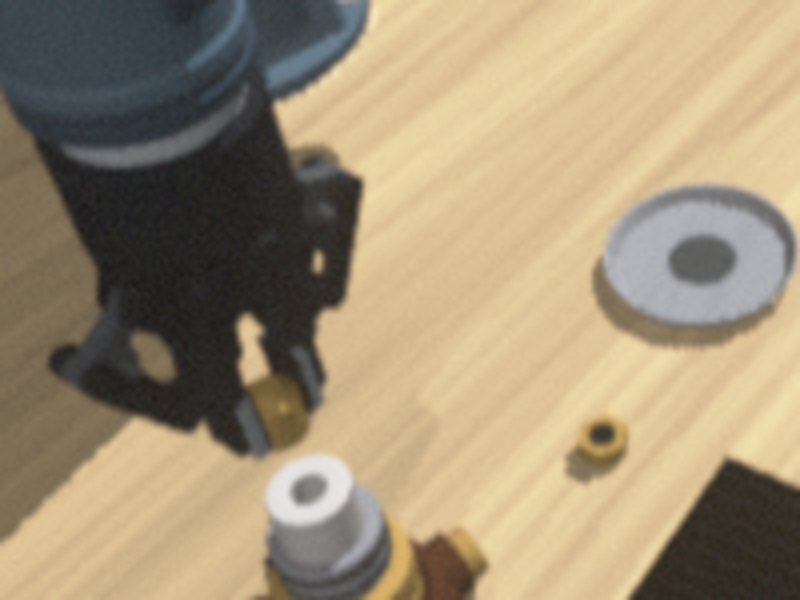

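Button is held (crop (280,410)); the sleeve is left undisturbed. On to the lid.

Request:
apply_moves(
  moves=[
    {"jaw": 0, "offset": [-2.5, -25, 0], "rot": [0, 0, 0]},
    {"jaw": 0, "offset": [-2.5, -50, 0], "rot": [0, 0, 0]},
    {"jaw": 0, "offset": [-2.5, -50, 0], "rot": [0, 0, 0]},
    {"jaw": 0, "offset": [-2.5, -50, 0], "rot": [0, 0, 0]},
    {"jaw": 0, "offset": [-2.5, -50, 0], "rot": [0, 0, 0]},
  ],
)

```text
time_s: 6.02
eef_pos: [0.4566, -0.0913, 0.1855]
eef_rot: [-0.0, 1.0, 0.0, -0.001]
wrist_force: [1.0, 0.8, -0.6]
opening: 0.257
grasp_force: 58.9
```

Request:
apply_moves(
  moves=[
    {"jaw": 0, "offset": [-2.5, -50, 0], "rot": [0, 0, 0]},
    {"jaw": 0, "offset": [-2.5, -50, 0], "rot": [0, 0, 0]},
    {"jaw": 0, "offset": [-2.5, -50, 0], "rot": [0, 0, 0]},
    {"jaw": 0, "offset": [-2.5, -50, 0], "rot": [0, 0, 0]},
    {"jaw": 0, "offset": [-2.5, -50, 0], "rot": [0, 0, 0]},
  ],
)

```text
time_s: 6.65
eef_pos: [0.444, 0.1585, 0.1856]
eef_rot: [0.0, 1.0, 0.0, -0.0]
wrist_force: [0.4, -0.2, -0.5]
opening: 0.254
grasp_force: 58.9
```

Request:
apply_moves(
  moves=[
    {"jaw": 0, "offset": [-2.5, -50, 0], "rot": [0, 0, 0]},
    {"jaw": 0, "offset": [-2.5, -50, 0], "rot": [0, 0, 0]},
    {"jaw": 0, "offset": [-2.5, -34, 0], "rot": [0, 0, 0]},
    {"jaw": 0, "offset": [0, 0, 40], "rot": [0, 0, 0]},
    {"jaw": 0, "offset": [0, 0, 40], "rot": [0, 0, 0]},
  ],
)

```text
time_s: 7.28
eef_pos: [0.4367, 0.2916, 0.1049]
eef_rot: [0.0, 1.0, 0.001, 0.0]
wrist_force: [-0.7, 0.2, -1.6]
opening: 0.255
grasp_force: 58.9
```

Request:
apply_moves(
  moves=[
    {"jaw": 0, "offset": [0, 0, 40], "rot": [0, 0, 0]},
    {"jaw": 0, "offset": [0, 0, 20], "rot": [0, 0, 0]},
    {"jaw": 0, "offset": [0, 0, 10], "rot": [0, 0, 0]},
    {"jaw": 0, "offset": [0, 0, 0], "rot": [0, 0, 0]},
    {"jaw": 0, "offset": [0, 0, 0], "rot": [0, 0, 0]},
  ],
)

```text
time_s: 7.9
eef_pos: [0.4379, 0.2913, 0.0372]
eef_rot: [-0.0, 1.0, 0.0, 0.001]
wrist_force: [0.2, -0.7, -0.1]
opening: 0.255
grasp_force: 58.9
```

Run:
```python
from h import *
o=st()
im,d=shot('scene')
cv2.imwrite('pics/g3.png',cv2.resize(im[70:220,180:380,::-1],None,fx=4,fy=4,interpolation=cv2.INTER_CUBIC))
P=cloud('scene',d);x,y,z=P[...,0],P[...,1],P[...,2]
m=(abs(x-.438)<.03)&(abs(y-.291)<.03)&(z>.015)&(z<.055)&(im[...,0]>im[...,2]+25.)
print(m.sum(),np.percentile(z[m],[0,3,50]),fitc(P[m],.012))
```

```text
t 7.9 [0.4379 0.2913 0.0372] [-3.e-04  1.e+00  3.e-04  8.e-04] q [0.361 0.338 1.859 0.    0.943 1.931] F [ 0.2 -0.7 -0.1] op 0.255 g 58.9
27 [0.03551079 0.03654744 0.04781722] (array([0.43913959, 0.29206912]), np.float64(0.0010908352259106253))
```

View pics/g3.png

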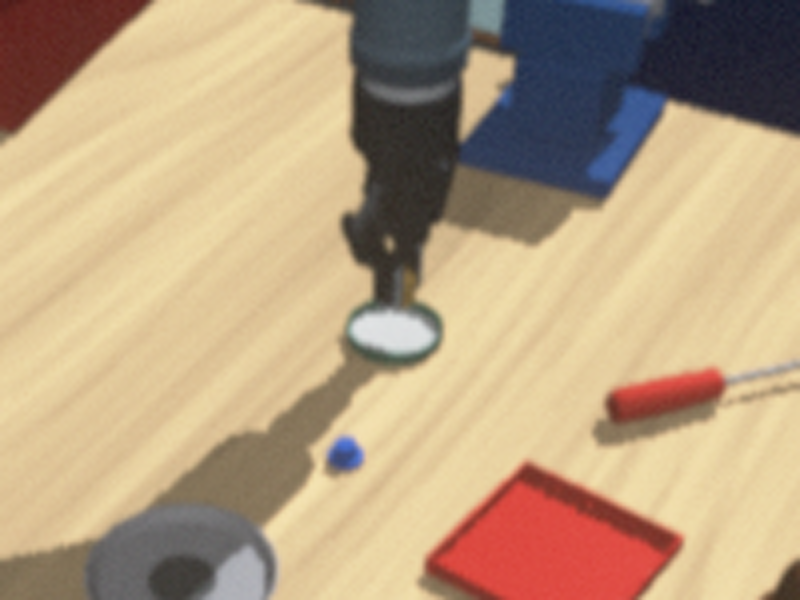

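The button hangs above the middle of the lid (crop (400,290)). Lowering.

Request:
apply_moves(
  moves=[
    {"jaw": 0, "offset": [0, 0, 14], "rot": [0, 0, 0]},
    {"jaw": 0, "offset": [0, 0, 11], "rot": [0, 0, 0]},
    {"jaw": 0, "offset": [0, 0, 4], "rot": [0, 0, 0]},
    {"jaw": 0, "offset": [0, 0, 1], "rot": [0, 0, 0]},
    {"jaw": 0, "offset": [0, 0, 0], "rot": [0, 0, 0]},
  ],
)

```text
time_s: 8.57
eef_pos: [0.4372, 0.2911, 0.0063]
eef_rot: [-0.0, 1.0, 0.0, 0.0]
wrist_force: [0.6, -0.2, -1.3]
opening: 0.257
grasp_force: 58.9
```

Request:
apply_moves(
  moves=[
    {"jaw": 0, "offset": [0, 0, 1], "rot": [0, 0, 0]},
    {"jaw": 0, "offset": [0, 0, 0], "rot": [0, 0, 0]},
    {"jaw": 0, "offset": [0, 0, 0], "rot": [0, 0, 0]},
    {"jaw": 0, "offset": [0, 0, 0], "rot": [0, 0, 0]},
    {"jaw": 0, "offset": [0, 0, 0], "rot": [0, 0, 0]},
  ],
)

```text
time_s: 9.2
eef_pos: [0.4371, 0.291, 0.0053]
eef_rot: [-0.0, 1.0, 0.0, 0.0]
wrist_force: [0.0, -0.3, -0.2]
opening: 0.258
grasp_force: 58.9
```

Request:
apply_moves(
  moves=[
    {"jaw": 0, "offset": [0, 0, 0.7], "rot": [0, 0, 0]},
    {"jaw": 0, "offset": [0, 0, 0], "rot": [0, 0, 0]},
    {"jaw": 0, "offset": [0, 0, 0], "rot": [0, 0, 0]},
    {"jaw": 0, "offset": [0, 0, 0], "rot": [0, 0, 0]},
    {"jaw": 0, "offset": [0, 0, 0], "rot": [0, 0, 0]},
  ],
)

```text
time_s: 9.82
eef_pos: [0.4372, 0.291, 0.0049]
eef_rot: [-0.0, 1.0, 0.0, 0.0]
wrist_force: [-1.9, -0.3, 5.1]
opening: 0.259
grasp_force: 59.5
```

Request:
apply_moves(
  moves=[
    {"jaw": 0, "offset": [0, 0, 0.6], "rot": [0, 0, 0]},
    {"jaw": 0, "offset": [0, 0, 0], "rot": [0, 0, 0]},
    {"jaw": 0, "offset": [0, 0, 0], "rot": [0, 0, 0]},
    {"jaw": 0, "offset": [0, 0, 0], "rot": [0, 0, 0]},
    {"jaw": 0, "offset": [0, 0, 0], "rot": [0, 0, 0]},
  ],
)

```text
time_s: 10.45
eef_pos: [0.4373, 0.2911, 0.0048]
eef_rot: [0.0, 1.0, 0.0, 0.0]
wrist_force: [-4.7, -2.8, 12.5]
opening: 0.26
grasp_force: 60.3
```

Contact. Release gently to a limited opening, then rise.

Request:
apply_moves(
  moves=[
    {"jaw": 0.3, "offset": [0, 0, -0.6], "rot": [0, 0, 0]},
    {"jaw": 0.34, "offset": [0, 0, 0], "rot": [0, 0, 0]},
    {"jaw": 0.36, "offset": [0, 0, 0], "rot": [0, 0, 0]},
    {"jaw": 0.36, "offset": [0, 0, 0], "rot": [0, 0, 0]},
    {"jaw": 0.36, "offset": [0, 0, 0], "rot": [0, 0, 0]},
  ],
)

```text
time_s: 11.08
eef_pos: [0.4371, 0.291, 0.0045]
eef_rot: [0.0, 1.0, 0.0, -0.0]
wrist_force: [0.5, 1.4, 0.2]
opening: 0.36
grasp_force: 0.0
```

Request:
apply_moves(
  moves=[
    {"jaw": 0.36, "offset": [0, 0, -10], "rot": [0, 0, 0]},
    {"jaw": 0.36, "offset": [0, 0, -25], "rot": [0, 0, 0]},
    {"jaw": 0.36, "offset": [0, 0, -50], "rot": [0, 0, 0]},
    {"jaw": 0.7, "offset": [0, 0, -60], "rot": [0, 0, 0]},
    {"jaw": 1, "offset": [0, 0, -35], "rot": [0, 0, 0]},
  ],
)

```text
time_s: 11.7
eef_pos: [0.4383, 0.2915, 0.1889]
eef_rot: [-0.001, 1.0, 0.0, 0.002]
wrist_force: [0.2, -0.1, -0.0]
opening: 0.774
grasp_force: 0.0
```

Request:
apply_moves(
  moves=[
    {"jaw": 1, "offset": [2, 30, 0], "rot": [0, 0, 0]},
    {"jaw": 1, "offset": [3, 50, 0], "rot": [0, 0, 0]},
    {"jaw": 1, "offset": [3, 50, 0], "rot": [0, 0, 0]},
    {"jaw": 1, "offset": [3, 50, 0], "rot": [0, 0, 0]},
    {"jaw": 1, "offset": [3, 50, 0], "rot": [0, 0, 0]},
  ],
)

```text
time_s: 12.32
eef_pos: [0.4513, 0.0595, 0.1855]
eef_rot: [0.0, 1.0, 0.0, 0.001]
wrist_force: [0.9, 0.1, 0.5]
opening: 1.0
grasp_force: 0.0
```

Request:
apply_moves(
  moves=[
    {"jaw": 1, "offset": [3, 50, 0], "rot": [0, 0, 0]},
    {"jaw": 1, "offset": [3, 50, 0], "rot": [0, 0, 0]},
    {"jaw": 1, "offset": [3, 50, 0], "rot": [0, 0, 0]},
    {"jaw": 1, "offset": [3, 50, 0], "rot": [0, 0, 0]},
    {"jaw": 1, "offset": [3, 50, 0], "rot": [0, 0, 0]},
  ],
)

```text
time_s: 12.95
eef_pos: [0.4664, -0.1907, 0.1855]
eef_rot: [0.0, 1.0, 0.0, 0.001]
wrist_force: [-0.2, -0.2, -0.3]
opening: 1.0
grasp_force: 0.0
```

Run:
```python
from h import *
o=st()
for c in ['scene','top']:
    im,d=shot(c);P=cloud(c,d)
    print(c,'button',axis(P,(.437,.291),.014,.023,.012),'sleeve',axis(P,(.472,-.311),.112,.135,.019))
    x,y,z=P[...,0],P[...,1],P[...,2];m=(abs(x-.437)<.025)&(abs(y-.291)<.025)&(z<.06);print(np.percentile(z[m],[99,100]))
    a=cv2.resize(im[110:185,230:330,::-1] if c=='scene' else im[195:285,80:200,::-1],(400,300),interpolation=cv2.INTER_CUBIC)
    b=a if c=='scene' else np.hstack([b,a])
cv2.imwrite('pics/g4.png',b)
```

```text
t 12.95 [ 0.4664 -0.1907  0.1855] [3.e-04 1.e+00 2.e-04 5.e-04] q [-0.624  0.068  1.83   0.     1.243  0.946] F [-0.2 -0.2 -0.3] op 1.0 g 0.0
scene button (18, array([0.43696293, 0.29008795]), np.float64(0.0011506706228430197)) sleeve (222, array([ 0.47048013, -0.31712683]), np.float64(0.0005789892386165521))
[0.02968444 0.02985506]
top button (17, array([0.43808283, 0.2912362 ]), np.float64(0.0004499169698527778)) sleeve None
[0.03155772 0.03327895]
```

View pics/g4.png

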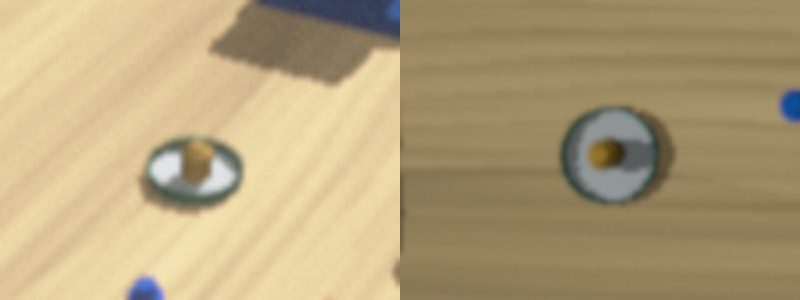

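Button stands upright mid-lid. Next is the sleeve, axis (0.470, -0.317).

Request:
apply_moves(
  moves=[
    {"jaw": 1, "offset": [1, 45, 0], "rot": [0, 0, 0]},
    {"jaw": 1, "offset": [1, 45, 0], "rot": [0, 0, 0]},
    {"jaw": 1, "offset": [1.5, 36.5, 0], "rot": [0, 0, 0]},
    {"jaw": 1, "offset": [0, 0, 0], "rot": [0, 0, 0]},
    {"jaw": 1, "offset": [0, 0, 30], "rot": [0, 0, 0]},
  ],
)

```text
time_s: 13.68
eef_pos: [0.4715, -0.316, 0.157]
eef_rot: [0.002, 1.0, 0.0, 0.002]
wrist_force: [-0.4, 0.8, 0.6]
opening: 1.0
grasp_force: 0.0
```

Request:
apply_moves(
  moves=[
    {"jaw": 1, "offset": [0, 0, 25], "rot": [0, 0, 0]},
    {"jaw": 1, "offset": [0, 0, 15], "rot": [0, 0, 0]},
    {"jaw": 0.85, "offset": [0, 0, 0], "rot": [0, 0, 0]},
    {"jaw": 0.7, "offset": [0, 0, 0], "rot": [0, 0, 0]},
    {"jaw": 0.7, "offset": [0, 0, 0], "rot": [0, 0, 0]},
  ],
)

```text
time_s: 14.3
eef_pos: [0.4707, -0.316, 0.1158]
eef_rot: [0.001, 1.0, 0.0, 0.001]
wrist_force: [-0.7, -0.4, -0.4]
opening: 0.697
grasp_force: 0.0
```

Request:
apply_moves(
  moves=[
    {"jaw": 0.65, "offset": [0, 1, 6.5], "rot": [0, 0, 0]},
    {"jaw": 0.6, "offset": [0, 0, 0], "rot": [0, 0, 0]},
    {"jaw": 0.5, "offset": [0, 0, 0], "rot": [0, 0, 0]},
    {"jaw": 0, "offset": [0, 0, 0], "rot": [0, 0, 0]},
    {"jaw": 0, "offset": [0, 0, 0], "rot": [0, 0, 0]},
  ],
)

```text
time_s: 14.92
eef_pos: [0.4702, -0.3167, 0.1084]
eef_rot: [0.0, 1.0, 0.0, 0.0]
wrist_force: [-0.1, -0.1, 1.4]
opening: 0.418
grasp_force: 59.9
```

Request:
apply_moves(
  moves=[
    {"jaw": 0, "offset": [0, 0, 0], "rot": [0, 0, 0]},
    {"jaw": 0, "offset": [0, 0, 0], "rot": [0, 0, 0]},
    {"jaw": 0, "offset": [0, 0, -5], "rot": [0, 0, 0]},
    {"jaw": 0, "offset": [0, 0, -20], "rot": [0, 0, 0]},
    {"jaw": 0, "offset": [0, 0, -20], "rot": [0, 0, 0]},
  ],
)

```text
time_s: 15.55
eef_pos: [0.4696, -0.3161, 0.1532]
eef_rot: [-0.001, 1.0, 0.0, -0.0]
wrist_force: [0.7, -0.3, -0.5]
opening: 0.42
grasp_force: 59.9
```

Run:
```python
from h import *
o=st()
for c in ['scene','top']:
    im,d=shot(c);P=cloud(c,d)
    z0=o['eef_pos'][2]
    print(c,'piston',axis(P,(.468,-.315),.084,.104,.026),'worn',axis(P,(.47,-.316),.05,.075,.033))
    if c=='scene':cv2.imwrite('pics/g5.png',cv2.resize(im[180:330,50:250,::-1],None,fx=4,fy=4,interpolation=cv2.INTER_CUBIC))
```

```text
t 15.55 [ 0.4696 -0.3161  0.1532] [-5.e-04  1.e+00  3.e-04 -5.e-04] q [-0.802  0.244  1.699  0.     1.201  0.768] F [ 0.7 -0.3 -0.5] op 0.42 g 59.9
scene piston (207, array([ 0.46810243, -0.31530649]), np.float64(0.0004034634163988908)) worn (270, array([ 0.47022744, -0.31630607]), np.float64(0.0004079934411613702))
top piston (66, array([ 0.46786505, -0.31463016]), np.float64(0.00033079245962551636)) worn (80, array([ 0.47008996, -0.31590063]), np.float64(0.0002810060710970348))
```

View pics/g5.png

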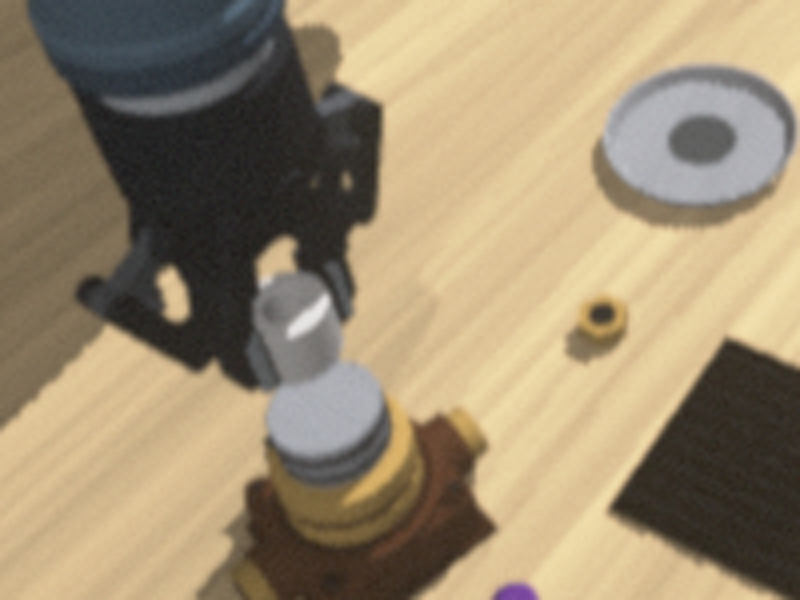

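Sleeve held (crop (300,325)), piston unmoved. To the pad.

Request:
apply_moves(
  moves=[
    {"jaw": 0, "offset": [27, -18, 0], "rot": [0, 0, 0]},
    {"jaw": 0, "offset": [40, -40, 0], "rot": [0, 0, 0]},
    {"jaw": 0, "offset": [40, -40, 0], "rot": [0, 0, 0]},
    {"jaw": 0, "offset": [40, -40, 0], "rot": [0, 0, 0]},
    {"jaw": 0, "offset": [0, 0, 0], "rot": [0, 0, 0]},
  ],
)

```text
time_s: 16.27
eef_pos: [0.6185, -0.1747, 0.1517]
eef_rot: [-0.001, 1.0, 0.003, -0.0]
wrist_force: [0.0, -0.4, -1.6]
opening: 0.42
grasp_force: 59.9
```

Request:
apply_moves(
  moves=[
    {"jaw": 0, "offset": [0, 0, 40], "rot": [0, 0, 0]},
    {"jaw": 0, "offset": [0, 0, 40], "rot": [0, 0, 0]},
    {"jaw": 0, "offset": [0, 0, 35], "rot": [0, 0, 0]},
    {"jaw": 0, "offset": [0, 0, 15], "rot": [0, 0, 0]},
    {"jaw": 0, "offset": [0, 0, 0], "rot": [0, 0, 0]},
  ],
)

```text
time_s: 16.9
eef_pos: [0.6157, -0.1785, 0.0219]
eef_rot: [-0.001, 1.0, 0.0, -0.001]
wrist_force: [0.6, 0.3, -0.2]
opening: 0.422
grasp_force: 59.9
```

Request:
apply_moves(
  moves=[
    {"jaw": 0, "offset": [1, 0, 10], "rot": [0, 0, 0]},
    {"jaw": 0, "offset": [0, 0, 3], "rot": [0, 0, 0]},
    {"jaw": 0, "offset": [0, 0, 1], "rot": [0, 0, 0]},
    {"jaw": 0, "offset": [0, 0, 0], "rot": [0, 0, 0]},
    {"jaw": 0, "offset": [0, 0, 0], "rot": [0, 0, 0]},
  ],
)

```text
time_s: 17.52
eef_pos: [0.6181, -0.1784, 0.0094]
eef_rot: [0.0, 1.0, 0.0, 0.0]
wrist_force: [0.7, -0.2, -0.2]
opening: 0.418
grasp_force: 59.9
```

Request:
apply_moves(
  moves=[
    {"jaw": 0, "offset": [0, 0, 0.7], "rot": [0, 0, 0]},
    {"jaw": 0, "offset": [0, 0, 0], "rot": [0, 0, 0]},
    {"jaw": 0, "offset": [0, 0, 0], "rot": [0, 0, 0]},
    {"jaw": 0, "offset": [0, 0, 0], "rot": [0, 0, 0]},
    {"jaw": 0, "offset": [0, 0, 0], "rot": [0, 0, 0]},
  ],
)

```text
time_s: 18.15
eef_pos: [0.6179, -0.1784, 0.0083]
eef_rot: [-0.0, 1.0, 0.0, -0.0]
wrist_force: [-0.7, -0.1, -0.8]
opening: 0.425
grasp_force: 59.9
```

Request:
apply_moves(
  moves=[
    {"jaw": 0, "offset": [0, 0, 1], "rot": [0, 0, 0]},
    {"jaw": 0, "offset": [0, 0, 0], "rot": [0, 0, 0]},
    {"jaw": 0, "offset": [0, 0, 0], "rot": [0, 0, 0]},
    {"jaw": 0, "offset": [0, 0, 0], "rot": [0, 0, 0]},
    {"jaw": 0, "offset": [0, 0, 0], "rot": [0, 0, 0]},
  ],
)

```text
time_s: 18.77
eef_pos: [0.6179, -0.1784, 0.0074]
eef_rot: [-0.0, 1.0, 0.0, 0.0]
wrist_force: [0.3, -0.3, -0.1]
opening: 0.425
grasp_force: 59.9
```

Request:
apply_moves(
  moves=[
    {"jaw": 0, "offset": [0, 0, 0.7], "rot": [0, 0, 0]},
    {"jaw": 0, "offset": [0, 0, 0], "rot": [0, 0, 0]},
    {"jaw": 0, "offset": [0, 0, 0], "rot": [0, 0, 0]},
    {"jaw": 0, "offset": [0, 0, 0], "rot": [0, 0, 0]},
    {"jaw": 0, "offset": [0, 0, 0], "rot": [0, 0, 0]},
  ],
)

```text
time_s: 19.4
eef_pos: [0.6179, -0.1784, 0.0067]
eef_rot: [0.0, 1.0, 0.0, 0.0]
wrist_force: [-0.0, -0.0, 0.3]
opening: 0.424
grasp_force: 59.9
```

Request:
apply_moves(
  moves=[
    {"jaw": 0, "offset": [0, 0, 0.6], "rot": [0, 0, 0]},
    {"jaw": 0, "offset": [0, 0, 0], "rot": [0, 0, 0]},
    {"jaw": 0, "offset": [0, 0, 0], "rot": [0, 0, 0]},
    {"jaw": 0, "offset": [0, 0, 0], "rot": [0, 0, 0]},
    {"jaw": 0, "offset": [0, 0, 0], "rot": [0, 0, 0]},
  ],
)

```text
time_s: 20.02
eef_pos: [0.618, -0.1784, 0.0064]
eef_rot: [0.0, 1.0, 0.0, 0.0]
wrist_force: [-1.9, 1.3, 5.4]
opening: 0.42
grasp_force: 60.4
```

Request:
apply_moves(
  moves=[
    {"jaw": 0.5, "offset": [0, 0, 0], "rot": [0, 0, 0]},
    {"jaw": 0.6, "offset": [0, 0, 0], "rot": [0, 0, 0]},
    {"jaw": 0.7, "offset": [0, 0, 0], "rot": [0, 0, 0]},
    {"jaw": 0.7, "offset": [0, 0, -10], "rot": [0, 0, 0]},
    {"jaw": 0.7, "offset": [0, 0, -40], "rot": [0, 0, 0]},
  ],
)

```text
time_s: 20.65
eef_pos: [0.6159, -0.1774, 0.0543]
eef_rot: [-0.001, 1.0, 0.0, -0.003]
wrist_force: [-0.2, -0.3, 0.8]
opening: 0.699
grasp_force: 0.0
```

Request:
apply_moves(
  moves=[
    {"jaw": 1, "offset": [0, 0, -50], "rot": [0, 0, 0]},
    {"jaw": 1, "offset": [0, 0, -50], "rot": [0, 0, 0]},
    {"jaw": 1, "offset": [-40, 37, 0], "rot": [0, 0, 0]},
    {"jaw": 1, "offset": [-40, 40, 0], "rot": [0, 0, 0]},
    {"jaw": 1, "offset": [-40, 40, 0], "rot": [0, 0, 0]},
  ],
)

```text
time_s: 21.28
eef_pos: [0.4971, -0.2965, 0.1572]
eef_rot: [0.001, 1.0, 0.001, 0.001]
wrist_force: [-0.1, -1.1, 0.5]
opening: 0.998
grasp_force: 0.0
```

Request:
apply_moves(
  moves=[
    {"jaw": 1, "offset": [-30, 20, 0], "rot": [0, 0, 0]},
    {"jaw": 1, "offset": [0, 0, 0], "rot": [0, 0, 0]},
    {"jaw": 1, "offset": [0, 0, 30], "rot": [0, 0, 0]},
    {"jaw": 1, "offset": [0, 0, 20], "rot": [0, 0, 0]},
    {"jaw": 1, "offset": [0, 0, 0], "rot": [0, 0, 0]},
  ],
)

```text
time_s: 21.9
eef_pos: [0.4679, -0.314, 0.1049]
eef_rot: [-0.001, 1.0, 0.001, -0.001]
wrist_force: [-0.3, 0.2, 0.8]
opening: 0.999
grasp_force: 0.0
```

Run:
```python
from h import *
o=st()
for c in ['scene','top']:
    im,d=shot(c);P=cloud(c,d);x,y,z=P[...,0],P[...,1],P[...,2]
    print(c,'sleeve',axis(P,(.617,-.179),.01,.033,.019),'piston',axis(P,(.468,-.315),.084,.104,.026))
    m=(np.hypot(x-.617,y+.179)<.018)&(z>.033);print(m.sum(),np.percentile(z[m],[5,95]))
```

```text
t 21.9 [ 0.4679 -0.314   0.1049] [-1.2e-03  1.0e+00  7.0e-04 -9.0e-04] q [-0.802  0.303  1.734  0.     1.107  0.767] F [-0.3  0.2  0.8] op 0.999 g 0.0
scene sleeve (158, array([ 0.6184591 , -0.17937059]), np.float64(0.0005966028584045192)) piston (205, array([ 0.46821889, -0.31535278]), np.float64(0.00041954423220117235))
170 [0.03430279 0.03829068]
top sleeve (45, array([ 0.61711485, -0.17811757]), np.float64(0.0012176555617618434)) piston (30, array([ 0.4678384 , -0.31448378]), np.float64(0.00031219633187276087))
132 [0.03454174 0.03978255]
```

Sleeve stands mid-pad. Now the piston.

Request:
apply_moves(
  moves=[
    {"jaw": 1, "offset": [0, 1, 12], "rot": [0, 0, 0]},
    {"jaw": 0.9, "offset": [0, 0, 12.5], "rot": [0, 0, 0]},
    {"jaw": 0.8, "offset": [0, 0, 0], "rot": [0, 0, 0]},
    {"jaw": 0.75, "offset": [0, 0, 0], "rot": [0, 0, 0]},
    {"jaw": 0.7, "offset": [0, 0, 0], "rot": [0, 0, 0]},
  ],
)

```text
time_s: 22.62
eef_pos: [0.4682, -0.3168, 0.082]
eef_rot: [0.0, 1.0, 0.0, 0.0]
wrist_force: [0.9, -0.3, 0.2]
opening: 0.702
grasp_force: 0.0
```

Request:
apply_moves(
  moves=[
    {"jaw": 0, "offset": [0, 0, 0], "rot": [0, 0, 0]},
    {"jaw": 0, "offset": [0, 0, 0], "rot": [0, 0, 0]},
    {"jaw": 0, "offset": [0, 0, 0], "rot": [0, 0, 0]},
    {"jaw": 0, "offset": [0, 0, 0], "rot": [0, 0, 0]},
    {"jaw": 0, "offset": [0, 0, 0], "rot": [0, 0, 0]},
  ],
)

```text
time_s: 23.25
eef_pos: [0.4685, -0.3168, 0.0824]
eef_rot: [0.0, 1.0, 0.0, 0.001]
wrist_force: [-0.1, 1.9, 5.2]
opening: 0.577
grasp_force: 62.5
```

Request:
apply_moves(
  moves=[
    {"jaw": 0, "offset": [0, 0, -5], "rot": [0, 0, 0]},
    {"jaw": 0, "offset": [0, 0, -20], "rot": [0, 0, 0]},
    {"jaw": 0, "offset": [0, 0, -20], "rot": [0, 0, 0]},
    {"jaw": 0, "offset": [0, 0, 0], "rot": [0, 0, 0]},
    {"jaw": 0, "offset": [0, 0, 0], "rot": [0, 0, 0]},
  ],
)

```text
time_s: 23.88
eef_pos: [0.4675, -0.316, 0.1256]
eef_rot: [-0.0, 1.0, 0.0, -0.001]
wrist_force: [0.3, 0.1, -2.8]
opening: 0.574
grasp_force: 62.5
```

Run:
```python
from h import *
o=st()
for c in ['scene','top']:
    im,d=shot(c);P=cloud(c,d)
    print(c,'piston',axis(P,(.468,-.315),.130,.145,.026),'worn',axis(P,(.47,-.316),.05,.075,.033))
    if c=='scene':cv2.imwrite('pics/g6.png',cv2.resize(im[180:330,50:250,::-1],None,fx=4,fy=4,interpolation=cv2.INTER_CUBIC))
```

```text
t 23.88 [ 0.4675 -0.316   0.1256] [-5.e-04  1.e+00  3.e-04 -5.e-04] q [-0.805  0.275  1.722 -0.     1.146  0.766] F [ 0.3  0.1 -2.8] op 0.574 g 62.5
scene piston (202, array([ 0.46754342, -0.31692962]), np.float64(0.0006636893261609527)) worn (414, array([ 0.47087871, -0.31664848]), np.float64(0.0011609135804052477))
top piston (28, array([ 0.46706608, -0.31583665]), np.float64(0.00030216298537240165)) worn (83, array([ 0.47011621, -0.31595351]), np.float64(0.0003327894747352997))
```

View pics/g6.png

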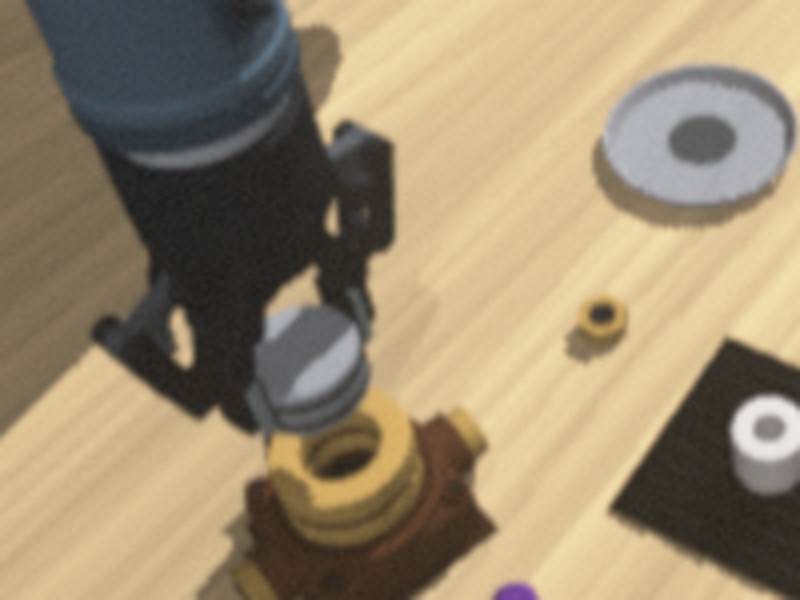

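Piston held (crop (310,370)), worn sleeve left in place. To the dish; I'll check tilt there.

Request:
apply_moves(
  moves=[
    {"jaw": 0, "offset": [-2, -28, 0], "rot": [0, 0, 0]},
    {"jaw": 0, "offset": [-3, -50, 0], "rot": [0, 0, 0]},
    {"jaw": 0, "offset": [-3, -50, 0], "rot": [0, 0, 0]},
    {"jaw": 0, "offset": [-3, -50, 0], "rot": [0, 0, 0]},
    {"jaw": 0, "offset": [-3, -50, 0], "rot": [0, 0, 0]},
  ],
)

```text
time_s: 24.6
eef_pos: [0.4531, -0.0868, 0.1259]
eef_rot: [-0.0, 1.0, 0.0, -0.0]
wrist_force: [0.4, 0.8, -2.4]
opening: 0.576
grasp_force: 62.7
```

Request:
apply_moves(
  moves=[
    {"jaw": 0, "offset": [-2, -50, 0], "rot": [0, 0, 0]},
    {"jaw": 0, "offset": [0, -30, 0], "rot": [0, 0, 0]},
    {"jaw": 0, "offset": [0, 0, 40], "rot": [0, 0, 0]},
    {"jaw": 0, "offset": [0, 0, 40], "rot": [0, 0, 0]},
    {"jaw": 0, "offset": [0, 0, 0], "rot": [0, 0, 0]},
  ],
)

```text
time_s: 25.22
eef_pos: [0.4483, -0.0074, 0.0435]
eef_rot: [-0.001, 1.0, 0.0, -0.004]
wrist_force: [0.3, -0.1, -2.1]
opening: 0.578
grasp_force: 63.2
```

Run:
```python
from h import *
o=st()
im,d=shot('scene');P=cloud('scene',d);x,y,z=P[...,0],P[...,1],P[...,2]
e=o['eef_pos'];b=e[2]-.003
m=(np.hypot(x-e[0],y-e[1])<.024)&(abs(z-b-.028)<.005)
Q=P[m];A=np.c_[Q[:,:2]-e[:2],np.ones(len(Q))]
k=np.linalg.lstsq(A,Q[:,2],rcond=None)[0];print(len(Q),'slope deg',np.degrees(k[:2]),'top-bexp',k[2]-b)
print(axis(P,e,b+.006,b+.022,.026))
```

```text
t 25.23 [ 0.4483 -0.0074  0.0435] [-1.2e-03  1.0e+00  4.0e-04 -4.1e-03] q [-0.282  0.184  2.044  0.     0.923  1.288] F [ 0.3 -0.1 -2.1] op 0.578 g 63.2
149 slope deg [-1.10890199  1.17631142] top-bexp 0.026999210306876353
(93, array([ 0.44787758, -0.00979164]), np.float64(0.0011797673818240532))
```

Request:
apply_moves(
  moves=[
    {"jaw": 0, "offset": [0, 0, 20], "rot": [0, 0, 0]},
    {"jaw": 0, "offset": [0, 0, 10], "rot": [0, 0, 0]},
    {"jaw": 0, "offset": [0, 0, 3], "rot": [0, 0, 0]},
    {"jaw": 0, "offset": [0, 0, 0], "rot": [0, 0, 0]},
    {"jaw": 0, "offset": [0, 0, 0], "rot": [0, 0, 0]},
  ],
)

```text
time_s: 25.9
eef_pos: [0.4523, -0.0086, 0.0142]
eef_rot: [0.0, 1.0, 0.0, 0.001]
wrist_force: [0.8, -0.2, -2.1]
opening: 0.578
grasp_force: 63.2
```

Request:
apply_moves(
  moves=[
    {"jaw": 0, "offset": [0, 0, 1], "rot": [0, 0, 0]},
    {"jaw": 0, "offset": [0, 0, 1], "rot": [0, 0, 0]},
    {"jaw": 0, "offset": [0, 0, 0], "rot": [0, 0, 0]},
    {"jaw": 0, "offset": [0, 0, 0], "rot": [0, 0, 0]},
    {"jaw": 0, "offset": [0, 0, 0], "rot": [0, 0, 0]},
  ],
)

```text
time_s: 26.52
eef_pos: [0.4518, -0.0085, 0.0116]
eef_rot: [-0.0, 1.0, 0.0, -0.0]
wrist_force: [-0.4, 0.3, -0.7]
opening: 0.577
grasp_force: 63.2
```

Request:
apply_moves(
  moves=[
    {"jaw": 0, "offset": [0, 0, 1.5], "rot": [0, 0, 0]},
    {"jaw": 0, "offset": [0, 0, 1], "rot": [0, 0, 0]},
    {"jaw": 0, "offset": [0, 0, 0], "rot": [0, 0, 0]},
    {"jaw": 0, "offset": [0, 0, 0], "rot": [0, 0, 0]},
    {"jaw": 0, "offset": [0, 0, 0], "rot": [0, 0, 0]},
  ],
)

```text
time_s: 27.15
eef_pos: [0.4518, -0.0085, 0.0091]
eef_rot: [-0.0, 1.0, 0.0, 0.0]
wrist_force: [-1.3, -0.4, -2.0]
opening: 0.575
grasp_force: 63.2
```

Request:
apply_moves(
  moves=[
    {"jaw": 0, "offset": [0, 0, 1], "rot": [0, 0, 0]},
    {"jaw": 0, "offset": [0, 0, 0.7], "rot": [0, 0, 0]},
    {"jaw": 0, "offset": [0, 0, 0], "rot": [0, 0, 0]},
    {"jaw": 0, "offset": [0, 0, 0], "rot": [0, 0, 0]},
    {"jaw": 0, "offset": [0, 0, 0], "rot": [0, 0, 0]},
  ],
)

```text
time_s: 27.78
eef_pos: [0.4518, -0.0085, 0.0074]
eef_rot: [0.0, 1.0, 0.0, -0.0]
wrist_force: [0.1, 0.7, -2.2]
opening: 0.577
grasp_force: 63.2
```

Request:
apply_moves(
  moves=[
    {"jaw": 0, "offset": [0, 0, 0.7], "rot": [0, 0, 0]},
    {"jaw": 0, "offset": [0, 0, 0], "rot": [0, 0, 0]},
    {"jaw": 0, "offset": [0, 0, 0], "rot": [0, 0, 0]},
    {"jaw": 0, "offset": [0, 0, 0], "rot": [0, 0, 0]},
    {"jaw": 0, "offset": [0, 0, 0], "rot": [0, 0, 0]},
  ],
)

```text
time_s: 28.4
eef_pos: [0.4518, -0.0085, 0.0067]
eef_rot: [0.0, 1.0, 0.0, 0.0]
wrist_force: [-0.7, -0.1, -3.0]
opening: 0.577
grasp_force: 63.2
```

Request:
apply_moves(
  moves=[
    {"jaw": 0, "offset": [0, 0, 0.7], "rot": [0, 0, 0]},
    {"jaw": 0, "offset": [0, 0, 0], "rot": [0, 0, 0]},
    {"jaw": 0, "offset": [0, 0, 0], "rot": [0, 0, 0]},
    {"jaw": 0, "offset": [0, 0, 0], "rot": [0, 0, 0]},
    {"jaw": 0, "offset": [0, 0, 0], "rot": [0, 0, 0]},
  ],
)

```text
time_s: 29.02
eef_pos: [0.4519, -0.0085, 0.0064]
eef_rot: [0.0, 1.0, 0.0, 0.0]
wrist_force: [-1.9, 0.8, 5.8]
opening: 0.579
grasp_force: 64.4
```

Request:
apply_moves(
  moves=[
    {"jaw": 0, "offset": [0, 0, 0.5], "rot": [0, 0, 0]},
    {"jaw": 0, "offset": [0, 0, 0], "rot": [0, 0, 0]},
    {"jaw": 0, "offset": [0, 0, 0], "rot": [0, 0, 0]},
    {"jaw": 0, "offset": [0, 0, 0], "rot": [0, 0, 0]},
    {"jaw": 0, "offset": [0, 0, 0], "rot": [0, 0, 0]},
  ],
)

```text
time_s: 29.65
eef_pos: [0.4519, -0.0085, 0.0064]
eef_rot: [0.0, 1.0, 0.0, -0.0]
wrist_force: [-5.6, 2.2, 12.3]
opening: 0.577
grasp_force: 64.9
```

Request:
apply_moves(
  moves=[
    {"jaw": 0.61, "offset": [0, 0, -0.5], "rot": [0, 0, 0]},
    {"jaw": 0.66, "offset": [0, 0, 0], "rot": [0, 0, 0]},
    {"jaw": 0.68, "offset": [0, 0, 0], "rot": [0, 0, 0]},
    {"jaw": 0.68, "offset": [0, 0, -10], "rot": [0, 0, 0]},
    {"jaw": 0.68, "offset": [0, 0, -30], "rot": [0, 0, 0]},
  ],
)

```text
time_s: 30.28
eef_pos: [0.4505, -0.0082, 0.0457]
eef_rot: [-0.0, 1.0, 0.0, -0.002]
wrist_force: [-0.2, 0.8, -0.2]
opening: 0.679
grasp_force: 0.0
```

Request:
apply_moves(
  moves=[
    {"jaw": 0.9, "offset": [0, 0, -50], "rot": [0, 0, 0]},
    {"jaw": 1, "offset": [0, 0, -45], "rot": [0, 0, 0]},
    {"jaw": 1, "offset": [2, 37.5, 0], "rot": [0, 0, 0]},
    {"jaw": 1, "offset": [3, 50, 0], "rot": [0, 0, 0]},
    {"jaw": 1, "offset": [3, 50, 0], "rot": [0, 0, 0]},
  ],
)

```text
time_s: 30.9
eef_pos: [0.4601, -0.1473, 0.1421]
eef_rot: [0.0, 1.0, 0.001, 0.001]
wrist_force: [1.5, 1.2, -0.5]
opening: 1.0
grasp_force: 0.0
```

Request:
apply_moves(
  moves=[
    {"jaw": 1, "offset": [3, 50, 0], "rot": [0, 0, 0]},
    {"jaw": 1, "offset": [3, 50, 0], "rot": [0, 0, 0]},
    {"jaw": 1, "offset": [3, 45, 0], "rot": [0, 0, 0]},
    {"jaw": 1, "offset": [1.5, 25, 0], "rot": [0, 0, 0]},
    {"jaw": 1, "offset": [0, 0, 0], "rot": [0, 0, 0]},
  ],
)

```text
time_s: 31.52
eef_pos: [0.4703, -0.3177, 0.1415]
eef_rot: [0.0, 1.0, -0.001, 0.0]
wrist_force: [-0.6, 0.7, 0.1]
opening: 1.0
grasp_force: 0.0
```

Request:
apply_moves(
  moves=[
    {"jaw": 1, "offset": [0, 0, 30], "rot": [0, 0, 0]},
    {"jaw": 1, "offset": [0, 0, 25], "rot": [0, 0, 0]},
    {"jaw": 1, "offset": [0, 0, 10], "rot": [0, 0, 0]},
    {"jaw": 1, "offset": [0, 0, 0], "rot": [0, 0, 0]},
    {"jaw": 1, "offset": [0, 0, 0], "rot": [0, 0, 0]},
  ],
)

```text
time_s: 32.15
eef_pos: [0.4712, -0.3163, 0.0772]
eef_rot: [0.001, 1.0, 0.001, 0.001]
wrist_force: [-0.2, 0.0, 0.3]
opening: 1.0
grasp_force: 0.0
```

Run:
```python
from h import *
o=st()
for c in ['scene','top']:
    im,d=shot(c);P=cloud(c,d);x,y,z=P[...,0],P[...,1],P[...,2]
    print(c,'piston',axis(P,(.4515,-.008),.009,.027,.026),'worn',axis(P,(.47,-.316),.05,.075,.033))
    m=(np.hypot(x-.451,y+.008)<.02)&(z>.02);print(m.sum(),np.percentile(z[m],[5,95]))
```

```text
t 32.15 [ 0.4712 -0.3163  0.0772] [6.e-04 1.e+00 5.e-04 7.e-04] q [-0.8    0.349  1.74   0.     1.051  0.77 ] F [-0.2  0.   0.3] op 1.0 g 0.0
scene piston (104, array([ 0.45165973, -0.0093395 ]), np.float64(0.000535770086556241)) worn (430, array([ 0.47127257, -0.31668294]), np.float64(0.0015999266655435974))
144 [0.02851238 0.03225917]
top piston (11, array([ 0.45157838, -0.00850246]), np.float64(6.992892808148701e-05)) worn (52, array([ 0.4701695 , -0.31593219]), np.float64(0.0002698628296078677))
206 [0.02817365 0.03441857]
```

Piston placed mid-dish. Now the worn sleeve.

Request:
apply_moves(
  moves=[
    {"jaw": 1, "offset": [0, 0, 15], "rot": [0, 0, 0]},
    {"jaw": 1, "offset": [0, 0, 15], "rot": [0, 0, 0]},
    {"jaw": 1, "offset": [0, 0, 0], "rot": [0, 0, 0]},
    {"jaw": 0.9, "offset": [0, 0, 0], "rot": [0, 0, 0]},
    {"jaw": 0.85, "offset": [0, 0, 0], "rot": [0, 0, 0]},
  ],
)

```text
time_s: 32.88
eef_pos: [0.4708, -0.3162, 0.0463]
eef_rot: [0.0, 1.0, 0.0, 0.0]
wrist_force: [-1.5, 0.7, 0.5]
opening: 0.848
grasp_force: 0.0
```

Request:
apply_moves(
  moves=[
    {"jaw": 0, "offset": [0, 0, 0], "rot": [0, 0, 0]},
    {"jaw": 0, "offset": [0, 0, 0], "rot": [0, 0, 0]},
    {"jaw": 0, "offset": [0, 0, 0], "rot": [0, 0, 0]},
    {"jaw": 0, "offset": [0, 0, 0], "rot": [0, 0, 0]},
    {"jaw": 0, "offset": [0, 0, 0], "rot": [0, 0, 0]},
  ],
)

```text
time_s: 33.5
eef_pos: [0.4712, -0.3166, 0.047]
eef_rot: [0.001, 1.0, 0.0, 0.001]
wrist_force: [-0.4, -0.6, 5.6]
opening: 0.75
grasp_force: 66.5
```

Request:
apply_moves(
  moves=[
    {"jaw": 0, "offset": [0, 0, -5], "rot": [0, 0, 0]},
    {"jaw": 0, "offset": [0, 0, -20], "rot": [0, 0, 0]},
    {"jaw": 0, "offset": [0, 0, -30], "rot": [0, 0, 0]},
    {"jaw": 0, "offset": [0, 0, 0], "rot": [0, 0, 0]},
    {"jaw": 0, "offset": [0, 0, 0], "rot": [0, 0, 0]},
  ],
)

```text
time_s: 34.12
eef_pos: [0.47, -0.3155, 0.1001]
eef_rot: [-0.0, 1.0, 0.0, -0.0]
wrist_force: [-0.9, -0.0, -1.9]
opening: 0.747
grasp_force: 66.1
```

Run:
```python
from h import *
o=st();e=o['eef_pos']
for c in ['scene','top']:
    im,d=shot(c);P=cloud(c,d)
    print(c,axis(P,e,e[2]+.005,e[2]+.026,.033))
    if c=='scene':cv2.imwrite('pics/g7.png',cv2.resize(im[180:330,50:250,::-1],None,fx=4,fy=4,interpolation=cv2.INTER_CUBIC))
```

```text
t 34.12 [ 0.47   -0.3155  0.1001] [-4.e-04  1.e+00  3.e-04 -4.e-04] q [-0.801  0.314  1.731 -0.     1.098  0.769] F [-0.9 -0.  -1.9] op 0.747 g 66.1
scene (471, array([ 0.4706179 , -0.31858732]), np.float64(0.003142567617355225))
top (47, array([ 0.46924825, -0.31568512]), np.float64(0.00025201772705612385))
```

View pics/g7.png

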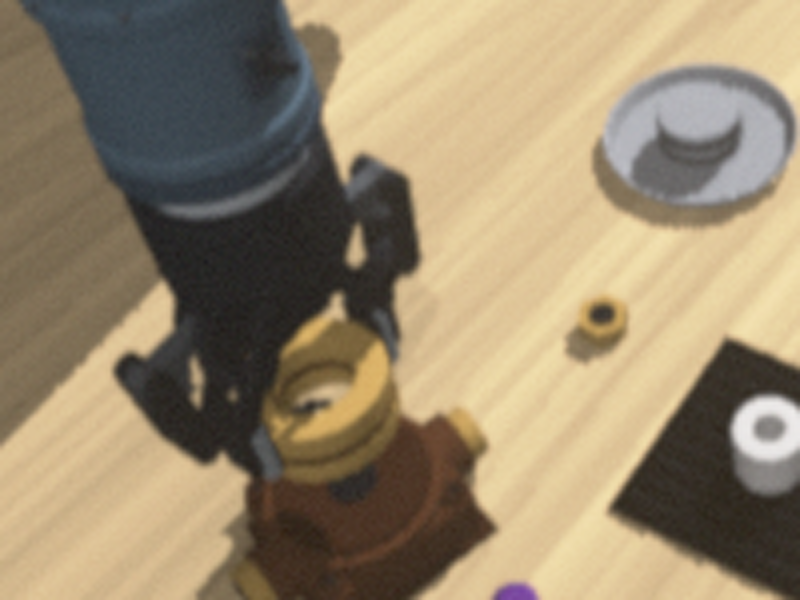

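Worn sleeve held (crop (335,400)). A finer fit of the tray first.

Run:
```python
from h import *
for c in ['scene','top']:
    im,d=shot(c);P=cloud(c,d);x,y,z=P[...,0],P[...,1],P[...,2];i=im.astype(int)
    red=(i[...,0]>90)&(i[...,1]<80)&(i[...,2]<80)&(abs(x-.642)<.08)&(abs(y-.138)<.08)
    for lo,hi in [(-.005,.007),(.009,.02),(-.005,.02)]:
        m=(red&(z>lo)&(z<hi)).astype(np.uint8)
        q=(P[m>0][:,:2]*1000).astype(np.float32);r=cv2.minAreaRect(q);print(c,lo,m.sum(),np.round(r[0],1),np.round(r[1]),round(r[2]),'mean',q.mean(0))
```

```text
scene -0.005 1374 [640.1 135.2] [122. 114.] 85 mean [640.5658  137.58334]
scene 0.009 153 [643.3 134. ] [121. 118.] 85 mean [656.73413 115.62434]
scene -0.005 1600 [642.8 134.7] [123. 119.] 84 mean [641.63776 134.85713]
top -0.005 1852 [642.4 133.8] [132. 115.] 83 mean [641.73956 133.64001]
top 0.009 205 [641.8 136.7] [120. 120.] 84 mean [643.6984 138.6155]
top -0.005 2121 [641.7 133.9] [131. 120.] 84 mean [642.3107  134.00461]
```

Request:
apply_moves(
  moves=[
    {"jaw": 0, "offset": [10, -25, 0], "rot": [0, 0, 0]},
    {"jaw": 0, "offset": [18, -45, 0], "rot": [0, 0, 0]},
    {"jaw": 0, "offset": [18, -45, 0], "rot": [0, 0, 0]},
    {"jaw": 0, "offset": [18, -45, 0], "rot": [0, 0, 0]},
    {"jaw": 0, "offset": [18, -45, 0], "rot": [0, 0, 0]},
  ],
)

```text
time_s: 34.95
eef_pos: [0.5524, -0.1094, 0.1003]
eef_rot: [-0.0, 1.0, 0.0, -0.0]
wrist_force: [-0.0, -0.4, -1.0]
opening: 0.745
grasp_force: 66.1
```

Request:
apply_moves(
  moves=[
    {"jaw": 0, "offset": [18, -45, 0], "rot": [0, 0, 0]},
    {"jaw": 0, "offset": [18, -45, 0], "rot": [0, 0, 0]},
    {"jaw": 0, "offset": [18, -45, 0], "rot": [0, 0, 0]},
    {"jaw": 0, "offset": [18, -45, 0], "rot": [0, 0, 0]},
    {"jaw": 0, "offset": [10, -45, 0], "rot": [0, 0, 0]},
  ],
)

```text
time_s: 35.58
eef_pos: [0.6345, 0.1156, 0.1001]
eef_rot: [0.0, 1.0, 0.0, -0.0]
wrist_force: [0.4, -0.0, -1.4]
opening: 0.748
grasp_force: 66.1
```

Request:
apply_moves(
  moves=[
    {"jaw": 0, "offset": [7, -24, 0], "rot": [0, 0, 0]},
    {"jaw": 0, "offset": [0, 0, 0], "rot": [0, 0, 0]},
    {"jaw": 0, "offset": [0, 0, 30], "rot": [0, 0, 0]},
    {"jaw": 0, "offset": [0, 0, 20], "rot": [0, 0, 0]},
    {"jaw": 0, "offset": [0, 0, 0], "rot": [0, 0, 0]},
  ],
)

```text
time_s: 36.2
eef_pos: [0.6392, 0.1369, 0.0484]
eef_rot: [0.0, 1.0, -0.0, -0.003]
wrist_force: [-0.1, 0.6, -1.8]
opening: 0.746
grasp_force: 66.2
```

Request:
apply_moves(
  moves=[
    {"jaw": 0, "offset": [0, 0, 0], "rot": [0, 0, 6]},
    {"jaw": 0, "offset": [0, 0, 20], "rot": [0, 0, 0]},
    {"jaw": 0, "offset": [0, 0, 10], "rot": [0, 0, 0]},
    {"jaw": 0, "offset": [0, 0, 5], "rot": [0, 0, 0]},
    {"jaw": 0, "offset": [0, 0, 0], "rot": [0, 0, 0]},
  ],
)

```text
time_s: 36.83
eef_pos: [0.6407, 0.1381, 0.0152]
eef_rot: [0.0, 0.999, -0.052, -0.001]
wrist_force: [0.2, -0.2, -0.2]
opening: 0.744
grasp_force: 66.2
```

Request:
apply_moves(
  moves=[
    {"jaw": 0, "offset": [0, 0, 1.5], "rot": [0, 0, 0]},
    {"jaw": 0, "offset": [0, 0, 0], "rot": [0, 0, 0]},
    {"jaw": 0, "offset": [0, 0, 0], "rot": [0, 0, 0]},
    {"jaw": 0, "offset": [0, 0, 0], "rot": [0, 0, 0]},
    {"jaw": 0, "offset": [0, 0, 0], "rot": [0, 0, 0]},
  ],
)

```text
time_s: 37.45
eef_pos: [0.6413, 0.1381, 0.0146]
eef_rot: [-0.0, 0.999, -0.052, 0.0]
wrist_force: [-0.2, -0.9, -2.1]
opening: 0.748
grasp_force: 66.2
```

Request:
apply_moves(
  moves=[
    {"jaw": 0, "offset": [0, 2, 4], "rot": [0, 0, 0]},
    {"jaw": 0, "offset": [0, 0, 3], "rot": [0, 0, 0]},
    {"jaw": 0, "offset": [0, 0, 1], "rot": [0, 0, 0]},
    {"jaw": 0, "offset": [0, 0, 0], "rot": [0, 0, 0]},
    {"jaw": 0, "offset": [0, 0, 0], "rot": [0, 0, 0]},
  ],
)

```text
time_s: 38.08
eef_pos: [0.6411, 0.1362, 0.0066]
eef_rot: [-0.0, 0.999, -0.052, 0.0]
wrist_force: [0.1, -0.4, -0.2]
opening: 0.744
grasp_force: 66.2
```

Request:
apply_moves(
  moves=[
    {"jaw": 0, "offset": [0, 0, 0.6], "rot": [0, 0, 0]},
    {"jaw": 0, "offset": [0, 0, 0], "rot": [0, 0, 0]},
    {"jaw": 0, "offset": [0, 0, 0], "rot": [0, 0, 0]},
    {"jaw": 0, "offset": [0, 0, 0], "rot": [0, 0, 0]},
    {"jaw": 0, "offset": [0, 0, 0], "rot": [0, 0, 0]},
  ],
)

```text
time_s: 38.7
eef_pos: [0.641, 0.1361, 0.0059]
eef_rot: [-0.0, 0.999, -0.052, -0.0]
wrist_force: [1.0, 0.4, -0.9]
opening: 0.746
grasp_force: 66.2
```

Request:
apply_moves(
  moves=[
    {"jaw": 0, "offset": [0, 0, 0.6], "rot": [0, 0, 0]},
    {"jaw": 0, "offset": [0, 0, 0], "rot": [0, 0, 0]},
    {"jaw": 0, "offset": [0, 0, 0], "rot": [0, 0, 0]},
    {"jaw": 0, "offset": [0, 0, 0], "rot": [0, 0, 0]},
    {"jaw": 0, "offset": [0, 0, 0], "rot": [0, 0, 0]},
  ],
)

```text
time_s: 39.33
eef_pos: [0.641, 0.1361, 0.0053]
eef_rot: [-0.0, 0.999, -0.052, 0.0]
wrist_force: [-0.1, 0.4, -0.7]
opening: 0.747
grasp_force: 66.2
```

Request:
apply_moves(
  moves=[
    {"jaw": 0, "offset": [0, 0, 0.6], "rot": [0, 0, 0]},
    {"jaw": 0, "offset": [0, 0, 0], "rot": [0, 0, 0]},
    {"jaw": 0, "offset": [0, 0, 0], "rot": [0, 0, 0]},
    {"jaw": 0, "offset": [0, 0, 0], "rot": [0, 0, 0]},
    {"jaw": 0, "offset": [0, 0, 0], "rot": [0, 0, 0]},
  ],
)

```text
time_s: 39.95
eef_pos: [0.6411, 0.1361, 0.005]
eef_rot: [0.0, 0.999, -0.052, 0.0]
wrist_force: [-2.8, -0.3, 4.9]
opening: 0.744
grasp_force: 66.8
```

Request:
apply_moves(
  moves=[
    {"jaw": 0, "offset": [0, 0, 0.5], "rot": [0, 0, 0]},
    {"jaw": 0, "offset": [0, 0, 0], "rot": [0, 0, 0]},
    {"jaw": 0, "offset": [0, 0, 0], "rot": [0, 0, 0]},
    {"jaw": 0, "offset": [0, 0, 0], "rot": [0, 0, 0]},
    {"jaw": 0, "offset": [0, 0, 0], "rot": [0, 0, 0]},
  ],
)

```text
time_s: 40.58
eef_pos: [0.6411, 0.1362, 0.005]
eef_rot: [0.0, 0.999, -0.052, 0.0]
wrist_force: [-4.1, -1.5, 8.7]
opening: 0.751
grasp_force: 67.3
```

Request:
apply_moves(
  moves=[
    {"jaw": 0.79, "offset": [0, 0, -0.5], "rot": [0, 0, 0]},
    {"jaw": 0.82, "offset": [0, 0, 0], "rot": [0, 0, 0]},
    {"jaw": 0.83, "offset": [0, 0, 0], "rot": [0, 0, 0]},
    {"jaw": 0.83, "offset": [0, 0, 0], "rot": [0, 0, 0]},
    {"jaw": 0.83, "offset": [0, 0, -10], "rot": [0, 0, 0]},
  ],
)

```text
time_s: 41.2
eef_pos: [0.6401, 0.1361, 0.014]
eef_rot: [0.0, 0.999, -0.052, -0.001]
wrist_force: [-0.5, -0.2, 0.4]
opening: 0.834
grasp_force: 0.0
```

Request:
apply_moves(
  moves=[
    {"jaw": 0.83, "offset": [0, 0, -30], "rot": [0, 0, 0]},
    {"jaw": 0.83, "offset": [0, 0, -50], "rot": [0, 0, 0]},
    {"jaw": 0.83, "offset": [0, 0, -50], "rot": [0, 0, 0]},
    {"jaw": 0.83, "offset": [-40, 40, 0], "rot": [0, 0, 0]},
    {"jaw": 0.83, "offset": [-40, 40, 0], "rot": [0, 0, 0]},
  ],
)

```text
time_s: 41.82
eef_pos: [0.553, 0.0643, 0.1465]
eef_rot: [0.0, 0.999, -0.051, 0.002]
wrist_force: [-0.1, 0.2, -0.2]
opening: 0.829
grasp_force: 0.0
```

Request:
apply_moves(
  moves=[
    {"jaw": 0.83, "offset": [-40, 45, -10], "rot": [0, 0, 0]},
    {"jaw": 0.83, "offset": [-40, 45, -10], "rot": [0, 0, 0]},
    {"jaw": 0.83, "offset": [-20, 45, 0], "rot": [0, 0, 0]},
    {"jaw": 0.83, "offset": [0, 0, 0], "rot": [0, 0, 0]},
    {"jaw": 0.83, "offset": [0, 0, 0], "rot": [0, 0, 0]},
  ],
)

```text
time_s: 42.45
eef_pos: [0.4401, -0.0591, 0.1654]
eef_rot: [0.0, 0.999, -0.053, 0.001]
wrist_force: [0.1, -0.0, 0.2]
opening: 0.832
grasp_force: 0.0
```

Run:
```python
from h import *
st()
for c in ['scene','top']:
    im,d=shot(c,c+'9.png');P=cloud(c,d);x,y,z=P[...,0],P[...,1],P[...,2]
    for n,xy,a,b,r,t in [('button',(.4375,.291),.014,.023,.012,.030),('sleeve',(.617,-.179),.01,.033,.019,.037),('piston',(.4515,-.008),.015,.027,.026,.031),('worn',(.642,.136),.016,.032,.033,.037)]:
        m=(np.hypot(x-xy[0],y-xy[1])<r-.002)&(z>t-.004);print(c,n,axis(P,xy,a,b,r),'top',np.median(z[m]),'exp',t)
s=cv2.imread('pics/scene9.png')[120:345,100:400];cv2.imwrite('pics/final.png',cv2.resize(s,(800,600),interpolation=cv2.INTER_CUBIC))
```

```text
t 42.45 [ 0.4401 -0.0591  0.1654] [ 0.000e+00  9.986e-01 -5.250e-02  8.000e-04] q [-0.402 -0.047  1.99   0.     1.197  1.273] F [ 0.1 -0.   0.2] op 0.832 g 0.0
scene button (25, array([0.4381916 , 0.29083357]), np.float64(0.000582581876222163)) top 0.02858873285726632 exp 0.03
scene sleeve (159, array([ 0.61840747, -0.17943725]), np.float64(0.0006828083519938057)) top 0.036293530182407885 exp 0.037
scene piston (73, array([ 0.45200203, -0.00931887]), np.float64(0.0006369899478130825)) top 0.21320934083568285 exp 0.031
scene worn (187, array([0.64105466, 0.1343467 ]), np.float64(0.0020390647065292727)) top 0.03601882852588989 exp 0.037
top button (14, array([0.43788294, 0.2914065 ]), np.float64(0.0003002907511873319)) top 0.029476079693838253 exp 0.03
top sleeve (44, array([ 0.61768925, -0.17818418]), np.float64(0.0007531783501607218)) top 0.036994139241786184 exp 0.037
top piston None top 0.5276016589053245 exp 0.031
top worn (46, array([0.62739363, 0.13217987]), np.float64(0.005089158541365688)) top 0.03727880850458787 exp 0.037
```

View pics/final.png

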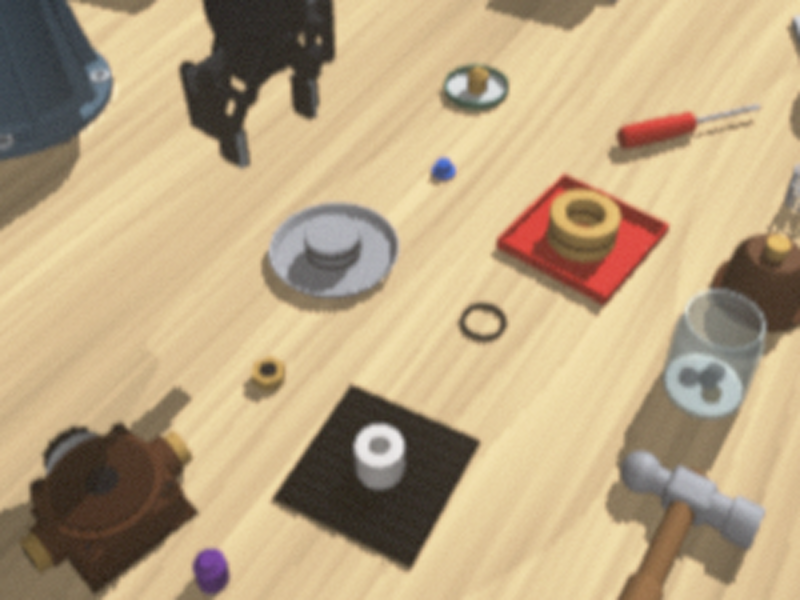

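View pics/top9.png

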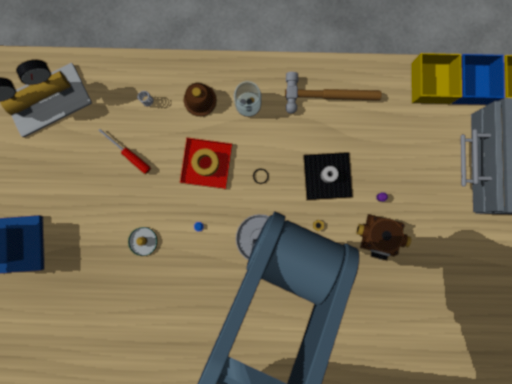

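All four parts stand upright in the middle of their places: button at crop (478,80), sleeve at (380,455), piston at (332,240) and worn sleeve at (585,225). The arm is clear, so I'm handing in.

```bash
python3 -c "
from bench import ctrl
print(ctrl.hand_in())"
```

```text
the job is handed in; nothing more can be done
None
```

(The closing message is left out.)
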